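# Refit and lock the lamp cover of a microscope light source

### The job

The lamp has been changed: fit the loose cover back into the opening on top of the light-source box so that it lies flush, then push its sprung knob in until it bottoms, turn it clockwise a quarter turn and let it spring back into its lock. Do not force it (more than 2 kg on the fastener breaks it), and leave the other things on the bench where they are.

Things in the scene. Friction and masses are not known exactly. Their poses are not given: they have to be found in the camera images.
- lamp_box: Cream metal light-source box fixed to the bench, 240 (its x) x 210 (its y) x 118 mm high, lens tube and dimmer on the front (-x), heat-sink fins at the rear; it stands left or right on the bench, turned up to 17 degrees. Origin: centre of its underside, on the bench.
- opening (a point): Centre of the mouth of the lamp opening, level with the box's top face, 118 mm above the bench. The opening is 103 (box x) x 79 mm (box y), 68 mm deep, square edged.
- slot (a point): Centre of the upper face of the fastener's receptacle, on a pillar in the middle of the opening: a 40 x 36 mm steel head with a slot 29 mm along the box's x and 12 mm along its y. This point is fixed to the box, 7.5 mm below its top face; the head's real height is a screw adjustment, up to 6 mm higher or lower, which differs from box to box and is not measured.
- cover: Loose grey sheet-metal cover, 0.23 to 0.33 kg, lying on its skirt on the bench, knob up. Flange 122 (x) x 98 (y) x 3 mm; below it a 14 mm deep tapered skirt plugs into the opening: 100 x 76 mm outside under the flange, 94 x 70 mm at the lower edge. Origin: centre of the skirt's lower edge; z up. Seated, its x lies along the box's x, either way round (turned by 180 degrees it is the same).
- cover_flange (a point): Centre of the underside of the cover's flange, 14 mm above the cover's origin; it coincides with the opening point when the cover is seated flush.
- stud_wing (a point): Middle of the knob's wing, on the cover's centre line: dark steel, 36 mm long (this point's x), 9 mm thick (y), 20 mm high. Knob out, it is 54 mm above the cover's origin. Grip it from above across its thickness; the cover can be carried by it.
- stud_flange (a point): Centre of the upper face of the round flange under the wing, 36 mm across and 4 mm thick, 10 mm below the wing's middle; fingertips can press on it. Knob out, 21 mm are clear between it and the cover.
- blade (a point): Centre of the cross blade at the stud's inner end, below the cover: 24 mm long, parallel to the wing, 6 mm wide, 4 mm thick; knob out, it is 3 mm above the cover's origin. It enters the slot as the cover is seated or the knob pushed in, if the wing lies along the cover's x.
- stud (a joint): How far the knob is pushed in, m; 0 = out. Spring 4.5 N at 0 plus 0.15 N per mm, damped. Cover seated: the blade meets the receptacle's floor, a hard stop, at 6 to 18 mm, depending on its unmeasured height, and turns freely only in the last 1.5 mm before it. The spring alone takes at most 7.2 N: a steady push of 9 to 13 N finds any floor; approach it slowly. Locked, the knob is 4.5 mm out from the floor.
- stud_turn (a joint): Angle of the knob on the cover, rad: 0 = unlocked, wing along the cover's long side; grows clockwise seen from above to 1.57 = locked, wing across; end stop 1.6; turns with little friction. Let go short of about 1.45 it may not drop into the lock.
- oil_bottle: Small amber bottle, 30 mm across, 65 mm high, standing near the cover. Leave it.
- cover_glass_box: Cardboard box, 52 x 70 x 30 mm. Leave it.
- slide_box: Grey slide box with white lid, 92 x 77 x 38 mm. Leave it.
- tip_rack: White rack of pipette tips, 122 x 82 x 60 mm. Leave it.
- culture_dish: Clear round dish, 92 mm across, 15 mm high. Leave it.
- screwdriver: Screwdriver, 170 mm long, black handle. Leave it.
- tube_tray: White tray with a few small tubes, 60 x 130 x 39 mm. Leave it.
There are look-alikes about, which are no part of the job. Leave any blue or yellow look-alike of the cover alone.

How it is judged:
On the way, in this order (a step that is already met when the one before it is completed fails the run):
1. the cover lies flush in the opening, knob still unlocked (horizontal distance between cover_flange and opening below 0.004 m and z of cover_flange in the frame of opening between -0.002 and 0.002 m and angle between the x axis of cover and the x axis of lamp_box, either way round below 0.1 rad and value of joint stud_turn below 0.3 rad), for 0.2 s.
2. the knob is pushed in and turned a quarter turn with the cover flush (z of cover_flange in the frame of opening below 0.002 m and value of joint stud_turn above 1.4 rad and value of joint stud above 0.0008 m), for 0.1 s.
At the end, for the whole second after the job is handed in: The cover is in the opening within 4 mm, its long side along the opening's within 0.1 rad, flange on the box's top within 2 mm; the knob stands turned more than 1.4 rad clockwise, held in by the lock (0.8 to 14.5 mm in), released and at rest (all of step 2 and horizontal distance between cover_flange and opening below 0.004 m and z of cover_flange in the frame of opening above -0.002 m and angle between the x axis of cover and the x axis of lamp_box, either way round below 0.1 rad and value of joint stud below 0.0145 m and linear speed of cover below 0.01 m/s and contact force between the fingers and cover below 0.1 N); the robot touches nothing.
It fails at once if the cover and its stud press or pull on the box with more than 24 N (2 kg and the cover's own weight) (contact force between cover and lamp_box above 24 N).
It fails at once if another thing on the bench is shifted by more than 30 mm (distance of any of oil_bottle, cover_glass_box, slide_box, tip_rack, culture_dish, screwdriver, tube_tray from where it was at the start of the episode above 0.03 m).
It also fails if it takes over 53 s, if anything falls off the work surface, if the arm or the gripper's body presses on something with over 40 N, if the wrist force passes 120 N, or if a joint passes its speed limit or range.

### The arm

A 7-joint arm with a two-finger parallel gripper is mounted at the origin on the work surface. World frame = base frame: x ahead of the robot, y to its left, z up, the work surface at z = 0. Lengths are in m, angles in rad, forces in N, time in s.
With the tool pointing down it reaches from about 0.35 to 0.9 m from the base axis. Payload 8.1 kg.
Tool frame: the origin (TCP) lies at the very end of the fingers, on their centre line; the grasp point (between the pads) lies 19 mm behind it (arm.grip_depth is the distance from the TCP to the grasp point, in m); x points along the fingers, z is the direction in which the jaws open and shut, and the axes are right-handed (so a half turn about x gives the same grasp; the last joint's range is limited). The gripper opens to 92 mm and grips with 3 to 60 N. Pads are 19 mm wide; open, the fingers measure 130 mm over their backs; the gripper's body (75 mm by 190 mm) begins 47 mm behind the grasp point.
Start: joints at [1.13, 0.434, 0.025, 1.573, -0.012, 1.134, -0.075], TCP at [0.207, -0.59, 0.227] pointing down, gripper open.
Joint ranges: [-2.62, 2.62], [-0.44, 2.09], [-1.27, 1.32], [0.08, 2.57], [-1.32, 4.46], [0.12, 2], [-2.74, 2.74]. Speed limits (rad/s): [2.22, 2.22, 3.01, 3.01, 3.14, 3.14, 3.14].

### API

Orientations are given as a rotation vector (axis times angle).
In Python, from cell import status, cams, arm gives the robot as it stands. The module is installed in compiled form; this text tells all that it offers.
- The arm moves only by the tool step_arm, never from a script. Its argument "rows" is a list of rows, each a list of 7 numbers: the gripper command: -1 is fully open, 1 is shut, values between are in proportion, then the shift along the tool's x, y, z as a fraction of full scale, then the turn, a rotation vector about the tool's x, y, z as a fraction of full scale. In form: [[grip, x, y, z, rx, ry, rz], ...]. A call has 1 to 12 rows; each row is the pose to reach, as a shift and turn from the pose commanded when the call began, along the tool's axes at that moment; what a row does not reach only later rows make up. Full scale, the value 1, is 80 cm for a shift and 60 degrees for a turn. A row lasts 1/12 s, in which the tool goes at most 41.7 mm and 7.16 degrees, less where a joint would pass 70% of its speed; a pose out of reach is approached as far as the arm can. A call with a number of a shift or a turn outside -1 to 1 is refused whole. A call with a gripper value outside its range is refused whole. The fingers move at their own pace and stop on an object; "newtons" is the grip in N (left out, the last holds). Time passes only in rows, so rows that repeat a pose let the fingers close. It gives the time, the measured TCP pose, the force and the opening at its end, in the units of the state.
- status.observe(): the state, without advancing time (a new reading comes with each control period).
- cams.get_image(name): name is "side" or "top"; returns a dict with "pixels" (400x640x3 uint8, red, green, blue), "range_z" (400x640 float32, m along the optical axis (not along the pixel's ray), 0 where there is no reading), "camera_matrix" (3x3 intrinsics, pixels), "distortion" ([k1, k2, p1, p2, k3] as OpenCV has them; the pictures are not rectified), "eye" and "attitude" of the camera in the world. Camera axes: x right, y down, z forward; pixel columns grow to the right and rows downward; lengths in m; the calibration is good to about 2 mm. A picture is of the moment at which its call begins.
- arm.sign_off(): hands the job in, once; it reports no verdict.
The state is a dict: "clock": time; "joints": joint angles; "dq": joint speeds; "joint_efforts": joint torques, N m; "position": TCP position; "ee_rot": TCP orientation; "force": force on the tool from outside, world axes, zero at the start; "ft_torque": the same for the moment, N m; "width": opening from 0.0 (shut) to 1.0 (fully open).
Only numpy, scipy, OpenCV 4.12 (cv2) and the standard library are available. Lean on these libraries where they do the work, as an engineer would, in place of code of your own. Each camera call takes 0.05 s, during which the arm holds its last target.

## Working session

There is one attempt and no reset: what is moved stays moved. The work goes in short steps, Python scripts to look and compute and a tool call to move; the robot and the scene stay as the last step left them, time stands still between calls to the robot, and variables do not carry over. Pictures are saved under pics/ and viewed, and the job is handed in when it is done.

Besides the shell and the picture viewer there is one more tool, called after "Request:" as a command line: name --pt "numbers of a row" for each row, then --argument value for the rest. step_arm: Moves the arm, as the interface text tells. Its arguments: {"type":"object","properties":{"rows":{"type":"array","items":{"type":"array","items":{"type":"number"}}},"newtons":{"type":"number"}},"required":["rows"]}

```bash
mkdir -p pics; cat > h.py <<'E'
import numpy as np, cv2
from scipy.spatial.transform import Rotation as R
from cell import status, cams, arm
def att(c):
    a=np.array(c["attitude"],float)
    return a if a.shape==(3,3) else (R.from_rotvec(a).as_matrix() if a.size==3 else R.from_quat(a).as_matrix())
E
python3 - <<'E'
from h import *
s=status.observe(); print({k:np.round(v,3) for k,v in s.items()})
for n in("side","top"):
    c=cams.get_image(n); print(n,c["camera_matrix"],c["distortion"],c["eye"],c["attitude"])
    cv2.imwrite(f"pics/{n}0.png",c["pixels"][:,:,::-1])
E
```

```text
{'clock': np.float64(0.0), 'joints': array([ 1.13 ,  0.435,  0.025,  1.574, -0.012,  1.134, -0.075]), 'dq': array([ 0.   , -0.002,  0.   , -0.   , -0.003,  0.002,  0.   ]), 'joint_efforts': array([ 1.0000e-03, -6.6785e+01,  9.8500e-01, -3.1446e+01, -6.1000e-02,
        4.3000e-02,  0.0000e+00]), 'position': array([ 0.207, -0.589,  0.226]), 'ee_rot': array([ 0.958,  1.352, -0.956]), 'force': array([-0.144,  0.247, -0.364]), 'ft_torque': array([ 0.004, -0.018, -0.018]), 'width': np.float64(0.996)}
side [[391.13453021   0.         319.94138311]
 [  0.         391.13453021 202.05718918]
 [  0.           0.           1.        ]] [-0.06831352  0.          0.          0.          0.        ] [ 0.86831414 -0.8295419   0.80483136] [-2.21519962 -0.41142344  0.18104426]
top [[491.58816919   0.         321.60091098]
 [  0.         491.58816919 205.02180544]
 [  0.           0.           1.        ]] [-0.13594565  0.          0.          0.          0.        ] [ 0.25763932 -0.01183164  1.67006549] [-2.09597544  2.14579297 -0.19439145]
```

View pics/side0.png

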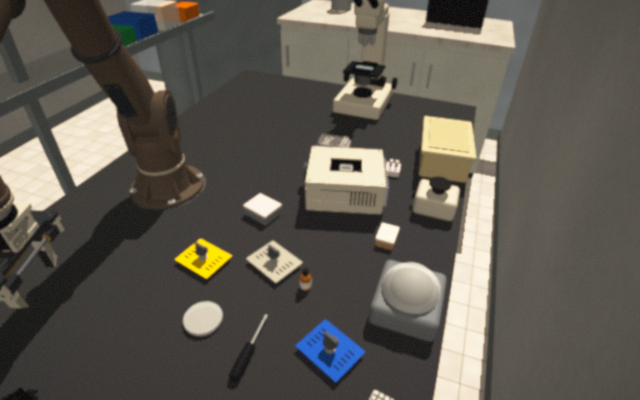

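View pics/top0.png

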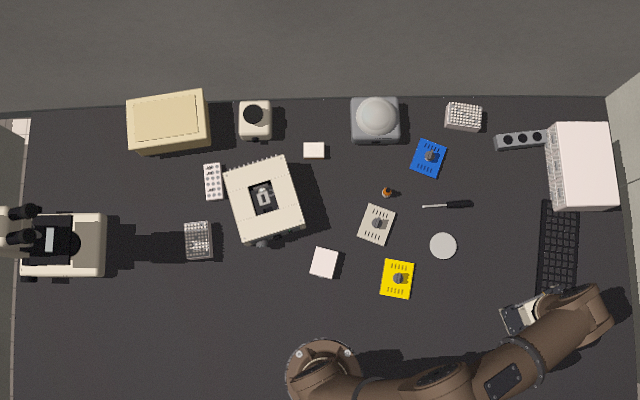

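Candidates in the top view are grey at (377,224), blue at (429,157) and yellow at (397,278). The grey one is the cover, and the other two are the look-alikes to leave alone. I'll enlarge it and the box to confirm.

```bash
cat >> h.py <<'E'
def P(c,uv):  # unit-z rays in world
    uv=np.array(uv,float).reshape(-1,1,2)
    n=cv2.undistortPoints(uv,np.array(c["camera_matrix"]),np.array(c["distortion"])).reshape(-1,2)
    return np.c_[n,np.ones(len(n))]@att(c).T
def onz(c,uv,z):
    d=P(c,uv); e=np.array(c["eye"]); return e+d*((z-e[2])/d[:,2])[:,None]
def depthmap(c):
    v,u=np.mgrid[0:400,0:640]; d=P(c,np.c_[u.ravel(),v.ravel()])
    return (np.array(c["eye"])+d*c["range_z"].reshape(-1,1)).reshape(400,640,3)
def crop(c,r,name,k):
    x0,y0,x1,y1=r; cv2.imwrite(name,cv2.resize(c["pixels"][y0:y1,x0:x1,::-1],None,fx=k,fy=k,interpolation=cv2.INTER_CUBIC))
E
python3 - <<'E'
from h import *
c=cams.get_image("top")
crop(c,(215,145,315,255),"pics/box1.png",5)
crop(c,(345,190,425,250),"pics/cov1.png",9)
X=depthmap(c); 
for (u,v) in [(235,200),(285,180),(263,196),(250,210),(377,224),(365,230),(388,215),(340,200),(400,230)]: print(u,v,X[v,u].round(4),onz(c,[(u,v)],0).round(4))
E
```

```text
235 200 [0.5742 0.2709 0.1235] [[0.5995 0.2935 0.    ]]
285 180 [0.6388 0.1094 0.1132] [[0.6665 0.1182 0.    ]]
263 196 [0.5924 0.1844 0.0893] [[0.6113 0.1954 0.    ]]
250 210 [0.5408 0.2225 0.1205] [[0.5629 0.2407 0.    ]]
377 224 [ 0.4924 -0.1882  0.0749] [[ 0.5035 -0.1965  0.    ]]
365 230 [ 0.4815 -0.153   0.0162] [[ 0.4837 -0.1544  0.    ]]
388 215 [ 0.5315 -0.234   0.0143] [[ 0.5339 -0.2359  0.    ]]
340 200 [ 0.589  -0.0715  0.0079] [[ 0.5906 -0.0718  0.    ]]
400 230 [ 0.4802 -0.2744  0.0031] [[ 0.4806 -0.2749  0.    ]]
```

View pics/box1.png

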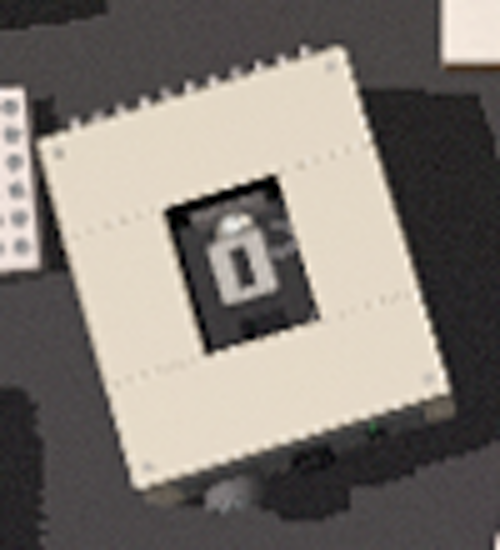

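View pics/cov1.png

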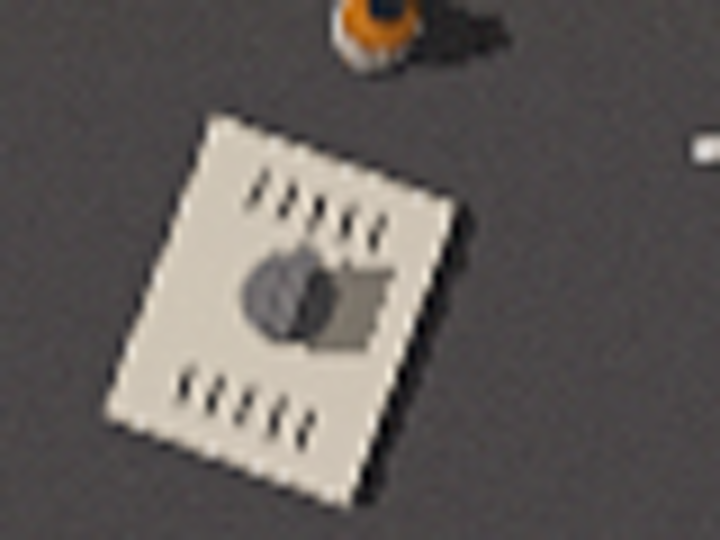

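```bash
cat >> h.py <<'E'
def rect(w):
    (cx,cy),(a,b),th=cv2.minAreaRect((w[:,:2]*1000).astype(np.float32))
    if a<b: a,b,th=b,a,th+90
    th=(th+90)%180-90
    return np.round([cx/1000,cy/1000],4),round(a,1),round(b,1),round(th,2)
def cont(c,r,lo,hole=None,k=6):
    x0,y0,x1,y1=r
    g=cv2.cvtColor(c["pixels"],cv2.COLOR_RGB2GRAY)[y0:y1,x0:x1]
    g=cv2.resize(g,None,fx=k,fy=k,interpolation=cv2.INTER_CUBIC)
    cs,hh=cv2.findContours((g>lo).astype(np.uint8),cv2.RETR_CCOMP,cv2.CHAIN_APPROX_NONE)
    sel=[x for x,q in zip(cs,hh[0]) if (q[3]>=0)==bool(hole)]
    m=max(sel,key=cv2.contourArea).reshape(-1,2)
    return (m+0.5)/k-0.5+[x0,y0]
E
python3 - <<'E'
from h import *
c=cams.get_image("top")
g=cv2.cvtColor(c["pixels"],cv2.COLOR_RGB2GRAY)
print(g[196,240:300:4],g[224,355:400:3])
for lo in (100,130,150):
  print("hole",lo,rect(onz(c,cont(c,(215,145,315,255),lo,True),.118)))
  print("boxtop",rect(onz(c,cont(c,(215,145,303,255),lo),.118)))
  print("cover",rect(onz(c,cont(c,(350,200,402,250),lo),.017)))
X=depthmap(c)
# knob: points with z>.03 near the cover
m=(X[200:250,350:402,2]>.035); p=X[200:250,350:402][m]; print(len(p),p.mean(0),p[:,2].max(), np.argwhere(m).min(0),np.argwhere(m).max(0))
s=cams.get_image("side")
crop(s,(235,230,320,300),"pics/cov_s.png",9)
crop(s,(295,135,395,220),"pics/box_s.png",7)
Xs=depthmap(s)
for (u,v) in [(273,249),(262,264),(285,262),(320,200),(315,160),(347,168)]: print(u,v,Xs[v,u].round(4))
E
```

```text
[218 218 222  50  71 172  96 145  67 218 218 217 217 218 204] [ 71  67 205 198 195 200 112 114  60 117 114 203 135  44  71]
hole 100 (array([0.5821, 0.1817]), 102.1, 77.9, 16.32)
boxtop (array([0.5845, 0.1829]), 252.9, 214.7, 16.22)
cover (array([ 0.5015, -0.1898]), 127.0, 101.2, -22.34)
hole 130 (array([0.5821, 0.1818]), 103.5, 79.0, 16.29)
boxtop (array([0.5846, 0.1829]), 250.5, 212.9, 16.18)
cover (array([ 0.5014, -0.1899]), 125.1, 99.6, -22.36)
hole 150 (array([0.582 , 0.1819]), 104.7, 80.0, 16.12)
boxtop (array([0.5846, 0.1829]), 248.9, 211.9, 16.2)
cover (array([ 0.5014, -0.1901]), 123.8, 98.8, -22.41)
103 [ 0.46399192 -0.16207906  0.30249065] 1.6700654883104935 [3 8] [48 50]
273 249 [ 0.5059 -0.1945  0.0661]
262 264 [ 0.4797 -0.2149  0.0184]
285 262 [ 0.5341 -0.1857  0.0185]
320 200 [0.5406 0.0632 0.0502]
315 160 [0.4807 0.1734 0.1172]
347 168 [0.5856 0.1889 0.1024]
```

View pics/cov_s.png

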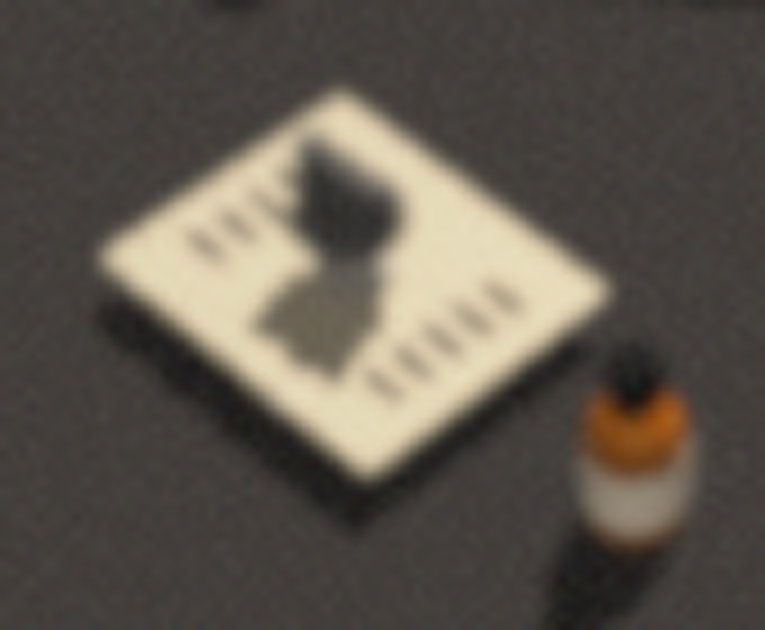

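View pics/box_s.png

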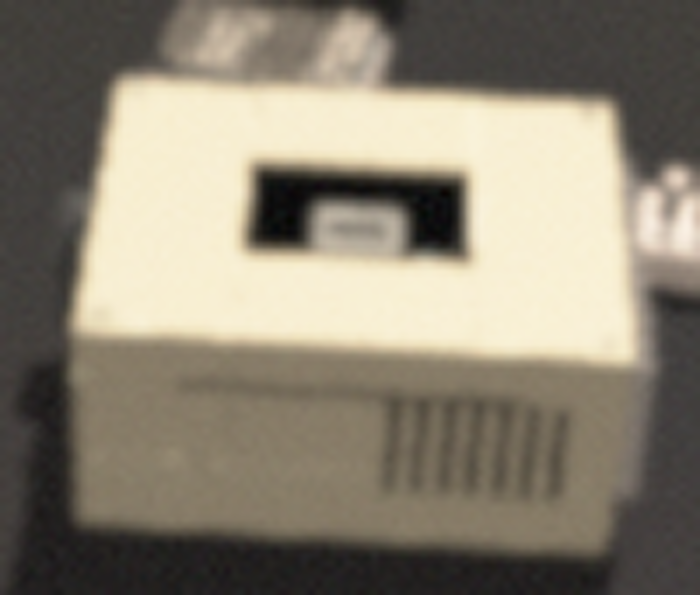

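```bash
python3 - <<'E'
from h import *
s=cams.get_image("side")
g=cv2.cvtColor(s["pixels"],cv2.COLOR_RGB2GRAY)
for lo in (110,130):
  print("cover",rect(onz(s,cont(s,(242,238,305,288),lo),.017)))
  try: print("hole",rect(onz(s,cont(s,(322,150,370,178),lo,True),.118)))
  except Exception as e: print(e)
print(onz(s,[(295+248/7,135+160/7),(295+467/7,135+172/7),(295+470/7,135+262/7),(295+246/7,135+247/7)],.118).round(4))
# knob wing in side view: dark blob within cover region, project on z=.064 (wing top)
c=cams.get_image("top")
print("top wing ends at z=.064", onz(c,[(345+305/9,190+240/9),(345+290/9,190+340/9),(345+283/9,190+295/9)],.050).round(4))
print("side wing top ends",onz(s,[(235+315/9,230+135/9),(235+395/9,230+195/9)],.064).round(4))
st=status.observe(); M=R.from_rotvec(st["ee_rot"]).as_matrix(); print(M.round(3)); print("jaw yaw",np.degrees(np.arctan2(M[1,2],M[0,2])))
print("bottle",onz(c,[(387,192)],.06))
E
```

```text
cover (array([ 0.502 , -0.1885]), 129.1, 103.9, -22.31)
hole (array([0.5821, 0.1826]), 97.8, 68.9, 16.33)
cover (array([ 0.5021, -0.1887]), 126.4, 101.7, -22.46)
hole (array([0.5819, 0.1829]), 98.9, 72.0, 16.1)
[[0.5233 0.2031 0.118 ]
 [0.6215 0.2314 0.118 ]
 [0.6432 0.1603 0.118 ]
 [0.5467 0.1345 0.118 ]]
top wing ends at z=.064 [[ 0.5207 -0.1984  0.05  ]
 [ 0.4834 -0.1912  0.05  ]
 [ 0.5003 -0.1893  0.05  ]]
side wing top ends [[ 0.4909 -0.1822  0.064 ]
 [ 0.5235 -0.1958  0.064 ]]
[[-0.     0.944  0.331]
 [ 0.     0.331 -0.944]
 [-1.    -0.    -0.   ]]
jaw yaw -70.64925140452146
bottle [[ 0.60220242 -0.22827185  0.06      ]]
```

The grey cover agrees in both views: centre about (0.502, -0.190), yaw -22.4°, flange top about 17 mm high. The wing lies along its long side. The opening is at (0.582, 0.182), yaw 16.2°. I'll move above the cover now.

Request:
step_arm --pt "0.3 0.11 0.513 -0.35 -1 0 0" --pt "0.3 0.11 0.513 -0.35 -1 0 0" --pt "0.3 0.11 0.513 -0.35 -1 0 0" --pt "0.3 0.11 0.513 -0.35 -1 0 0" --pt "0.3 0.11 0.513 -0.35 -1 0 0" --pt "0.3 0.11 0.513 -0.35 -1 0 0" --pt "0.3 0.11 0.513 -0.35 -1 0 0" --pt "0.3 0.11 0.513 -0.35 -1 0 0" --pt "0.3 0.11 0.513 -0.35 -1 0 0" --pt "0.3 0.11 0.513 -0.35 -1 0 0" --pt "0.3 0.11 0.513 -0.35 -1 0 0" --pt "0.3 0.11 0.513 -0.35 -1 0 0" --newtons 25

```text
clock: 1.35
position: [0.4998, -0.1916, 0.1394]
ee_rot: [0.146, 1.565, -0.147]
force: [0.0, -1.5, -0.4]
width: 0.351
```

Request:
step_arm --pt "0.3 0 0 0 -1 0 0" --pt "0.3 0 0 0 -1 0 0" --pt "0.3 0 0 0 -1 0 0" --pt "0.3 0 0 0 -1 0 0" --pt "0.3 0 0 0 -1 0 0" --pt "0.3 0 0 0 -1 0 0" --pt "0.3 0 0 0 -1 0 0" --pt "0.3 0 0 0 -1 0 0" --pt "0.3 0 0 0 -1 0 0"

```text
clock: 2.1
position: [0.4989, -0.1934, 0.1395]
ee_rot: [-0.678, 1.462, 0.678]
force: [0.3, -0.3, -0.5]
width: 0.35
```

```bash
cat >> h.py <<'E'
def tgt(p,yaw):
    "fractions for a move from the measured pose to TCP p, jaw yaw (deg)"
    s=status.observe(); M=R.from_rotvec(s["ee_rot"]); y=np.radians(yaw)
    T=R.from_matrix(np.array([[0,-np.sin(y),np.cos(y)],[0,np.cos(y),np.sin(y)],[-1,0,0]]))
    d=M.inv().apply(np.array(p)-s["position"])/.8
    r=np.degrees((M.inv()*T).as_rotvec())/60
    print("t",round(float(s["clock"]),2),"pos",np.round(s["position"],4),"F",np.round(s["force"],2),"w",round(float(s["width"])*92,1),"q",np.round(s["joints"],2))
    print("shift",d.round(4),"turn",r.round(4))
E
python3 -c "
from h import *
tgt([.5018,-.1895,.09],67.6)"
```

```text
t 2.1 pos [ 0.4989 -0.1934  0.1395] F [ 0.25 -0.31 -0.53] w 32.2 q [ 0.72  0.46 -0.6   1.86  0.32  0.92  0.83]
shift [0.0619 0.0004 0.0061] turn [-2.975e-01 -0.000e+00  1.000e-04]
```

Request:
step_arm --pt "0.3 0.06 0 0.006 -0.1 0 0" --pt "0.3 0.06 0 0.006 -0.2 0 0" --pt "0.3 0.06 0 0.006 -0.297 0 0" --pt "0.3 0.06 0 0.006 -0.297 0 0"

```text
clock: 2.43
position: [0.5015, -0.1895, 0.0906]
ee_rot: [-0.913, 1.371, 0.916]
force: [-0.2, -0.3, -0.5]
width: 0.352
```

```bash
python3 -c "
from h import *
tgt([.5018,-.1895,.0465],67.6)
for n,r,k in(('top',(345,180,425,250),9),('side',(225,190,325,290),6)): crop(cams.get_image(n),r,f'pics/{n}_ab.png',k)"
```

```text
t 2.43 pos [ 0.5015 -0.1895  0.0906] F [-0.23 -0.31 -0.51] w 32.4 q [ 0.73  0.54 -0.65  1.9   0.43  0.84  1.04]
shift [ 0.0552 -0.0004  0.0002] turn [-0.0028  0.0001 -0.0016]
```

View pics/side_ab.png

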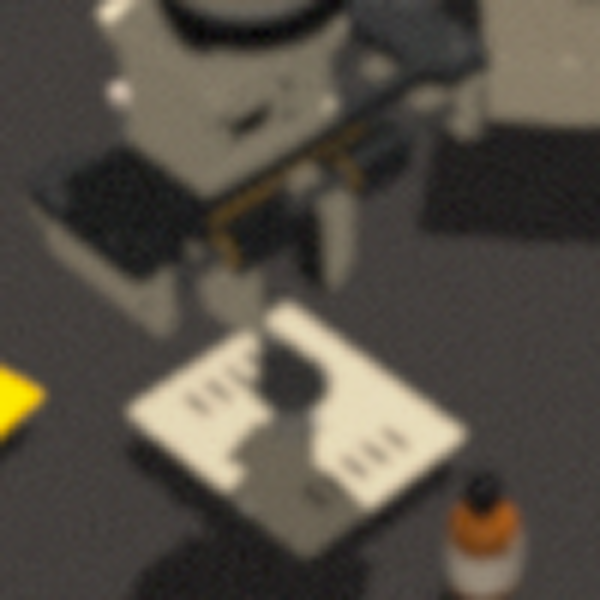

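The picture shows the fingers straddling the knob (crop 290,380), clear of the bottle at (485,540). I'll descend and close.

Request:
step_arm --pt "0.3 0.02 0 0 0 0 0" --pt "0.3 0.04 0 0 0 0 0" --pt "0.3 0.05 0 0 0 0 0" --pt "0.3 0.0545 0 0 0 0 0" --pt "0.3 0.0545 0 0 0 0 0" --pt "1 0.0545 0 0 0 0 0" --pt "1 0.0545 0 0 0 0 0" --pt "1 0.0545 0 0 0 0 0" --pt "1 0.0545 0 0 0 0 0" --pt "1 0.0545 0 0 0 0 0" --newtons 25

```text
clock: 3.37
position: [0.5024, -0.1895, 0.0484]
ee_rot: [-0.911, 1.371, 0.91]
force: [0.0, 0.7, 3.0]
width: 0.097
```

```bash
python3 -c "
from h import *
tgt([.5018,-.1895,.20],67.6)
for n,r,k in(('top',(345,180,425,250),9),('side',(225,190,325,290),6)): crop(cams.get_image(n),r,f'pics/{n}_gr.png',k)"
```

```text
t 3.37 pos [ 0.5024 -0.1895  0.0484] F [0.04 0.66 3.02] w 8.9 q [ 0.7   0.59 -0.61  1.94  0.48  0.76  0.99]
shift [-0.1895  0.0005 -0.0003] turn [-0.0073  0.0001  0.0009]
```

View pics/side_gr.png

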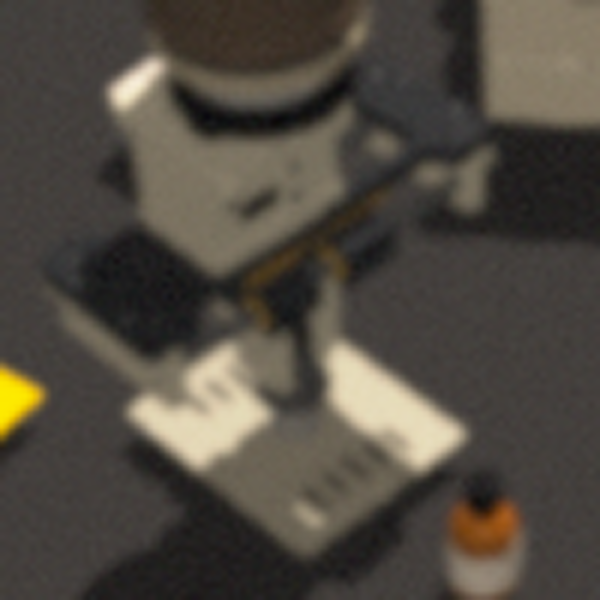

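Gripped at 8.9 mm, which matches the 9 mm wing. Lifting.

Request:
step_arm --pt "1 -0.01 0 0 0 0 0" --pt "1 -0.03 0 0 0 0 0" --pt "1 -0.06 0 0 0 0 0" --pt "1 -0.1 0 0 0 0 0" --pt "1 -0.14 0 0 0 0 0" --pt "1 -0.18 0 0 0 0 0" --pt "1 -0.19 0 0 0 0 0" --pt "1 -0.19 0 0 0 0 0" --newtons 40

```text
clock: 4.13
position: [0.5032, -0.1898, 0.2024]
ee_rot: [-0.913, 1.37, 0.907]
force: [0.7, -0.4, -3.5]
width: 0.093
```

```bash
python3 -c "
from h import *
tgt([.582,.182,.21],106.2)
print(status.observe()['ft_torque'])
for n,r,k in(('top',(345,180,425,250),9),('side',(205,130,325,270),4)): crop(cams.get_image(n),r,f'pics/{n}_li.png',k)"
```

```text
t 4.13 pos [ 0.5032 -0.1898  0.2024] F [ 0.71 -0.43 -3.54] w 8.6 q [ 0.8   0.41 -0.72  1.78  0.31  1.06  1.14]
shift [-0.0099  0.0896  0.4665] turn [-0.6508 -0.0015  0.0039]
[ 0.0696841  -0.12091097 -0.01273403]
```

View pics/side_li.png

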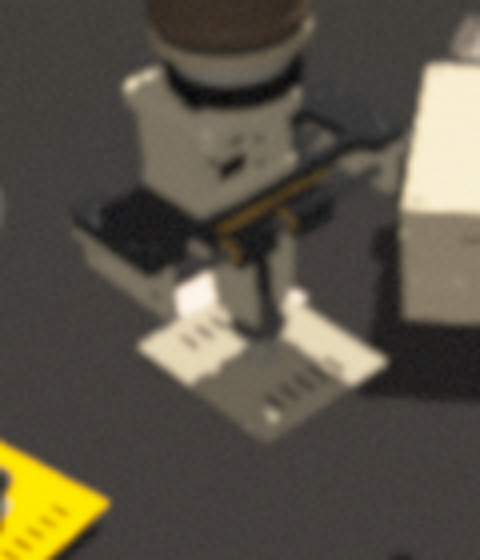

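The cover hangs level in the gripper. Carrying it to the box.

Request:
step_arm --pt "1 -0.01 0.01 0.05 -0.07 0 0" --pt "1 -0.01 0.02 0.1 -0.14 0 0" --pt "1 -0.01 0.03 0.15 -0.21 0 0" --pt "1 -0.01 0.04 0.2 -0.28 0 0" --pt "1 -0.01 0.05 0.25 -0.35 0 0" --pt "1 -0.01 0.06 0.3 -0.42 0 0" --pt "1 -0.01 0.07 0.35 -0.5 0 0" --pt "1 -0.01 0.08 0.4 -0.57 0 0" --pt "1 -0.01 0.09 0.44 -0.65 0 0" --pt "1 -0.01 0.09 0.46 -0.65 0 0" --pt "1 -0.01 0.09 0.466 -0.65 0 0" --pt "1 -0.01 0.09 0.466 -0.65 0 0"

```text
clock: 5.23
position: [0.5793, 0.1831, 0.2055]
ee_rot: [-1.414, 1.063, 1.418]
force: [-0.6, -0.9, -3.2]
width: 0.094
```

```bash
python3 -c "
from h import *
tgt([.582,.182,.19],106.2)
for n,r,k in(('top',(205,135,325,265),5),('side',(265,60,405,220),4)):
  c=cams.get_image(n); crop(c,r,f'pics/{n}_ov.png',k); cv2.imwrite(f'pics/{n}_full.png',c['pixels'][:,:,::-1])"
```

```text
t 5.23 pos [0.5793 0.1831 0.2055] F [-0.58 -0.89 -3.17] w 8.7 q [ 0.18  0.58 -0.88  1.59  0.47  1.2   1.06]
shift [ 0.0194 -0.0029 -0.0023] turn [ 0.0017  0.0006 -0.0033]
```

View pics/side_ov.png

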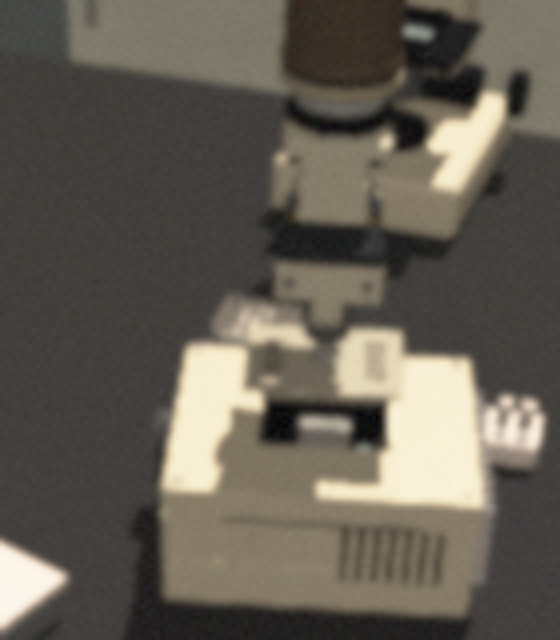

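View pics/top_ov.png

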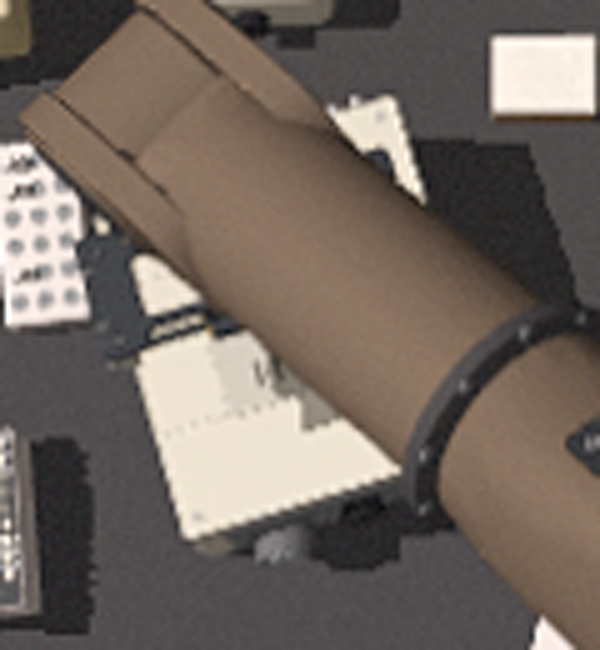

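```bash
python3 -c "
from h import *
crop(cams.get_image('side'),(318,132,378,176),'pics/side_ov2.png',13)"
```

```text
(no output)
```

View pics/side_ov2.png

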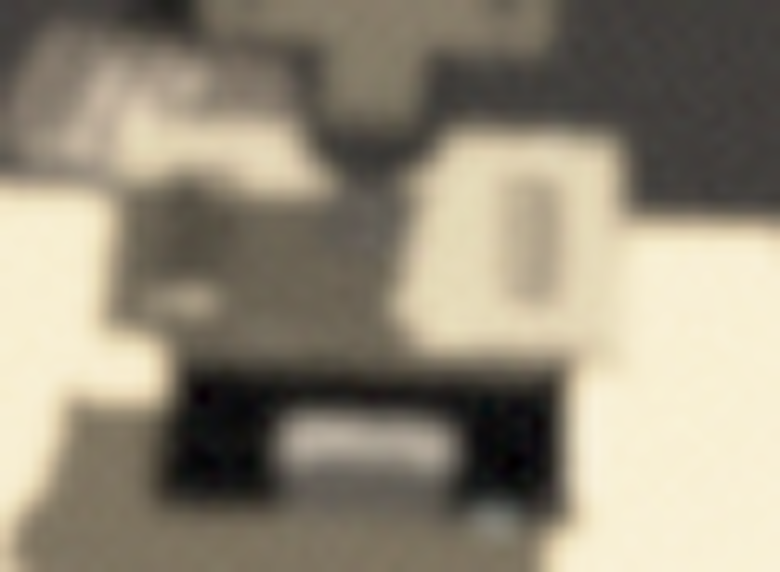

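```bash
python3 -c "
from h import *
s=cams.get_image('side')
f=lambda a:[(318+x/13-.5,132+y/13-.5) for x,y in a]
A=onz(s,f([(125,120),(625,126)]),.1745);B=onz(s,f([(105,330),(618,364)]),.1715)
q=np.r_[A,B];print(q.round(4),q.mean(0).round(4), np.linalg.norm(A[0]-A[1]),np.linalg.norm(B[0]-B[1]),np.linalg.norm(A-B,axis=1))
for a,b in((A[0],A[1]),(B[0],B[1])): d=b-a; print(np.degrees(np.arctan2(d[1],d[0])))
"
```

```text
[[0.5076 0.2109 0.1745]
 [0.6233 0.2546 0.1745]
 [0.5347 0.1224 0.1715]
 [0.65   0.1529 0.1715]] [0.5789 0.1852 0.173 ] 0.1236916985710747 0.119212128101337 [0.09259653 0.10519337]
20.708963949436193
14.829144233906165
```

Request:
step_arm --pt "1 0.015 -0.003 -0.0023 0 0 0" --pt "1 0.03 -0.003 -0.0023 0 0 0" --pt "1 0.036 -0.003 -0.0023 0 0 0" --pt "1 0.036 -0.003 -0.0023 0 0 0" --pt "1 0.036 -0.003 -0.0023 0 0 0"

```text
clock: 5.85
position: [0.5828, 0.1805, 0.1784]
ee_rot: [-1.413, 1.063, 1.415]
force: [-0.4, 0.8, -2.9]
width: 0.094
```

```bash
python3 -c "
from h import *
tgt([.582,.1822,.165],106.2)
crop(cams.get_image('side'),(298,122,398,182),'pics/side_ov3.png',7)"
```

```text
t 5.85 pos [0.5828 0.1805 0.1784] F [-0.43  0.85 -2.89] w 8.7 q [ 0.17  0.6  -0.86  1.62  0.49  1.15  1.04]
shift [0.0168 0.0003 0.0023] turn [-0.0007  0.     -0.0013]
```

View pics/side_ov3.png

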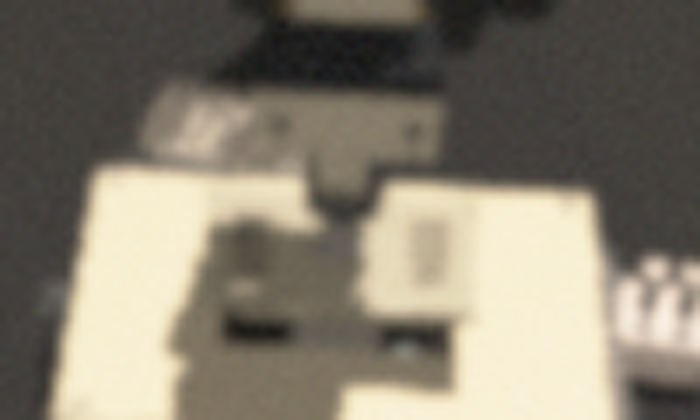

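Request:
step_arm --pt "1 0.004 0 0.0018 0 0 0" --pt "1 0.007 0 0.0018 0 0 0" --pt "1 0.008 0 0.0018 0 0 0" --pt "1 0.008 0 0.0018 0 0 0" --pt "1 0.008 0 0.0018 0 0 0" --pt "1 0.008 0 0.0018 0 0 0"

```text
clock: 6.4
position: [0.5828, 0.1823, 0.1728]
ee_rot: [-1.414, 1.062, 1.414]
force: [-0.3, 0.3, -3.0]
width: 0.092
```

```bash
python3 -c "
from h import *
tgt([.582,.1822,.160],106.2)"
```

```text
t 6.4 pos [0.5828 0.1823 0.1728] F [-0.29  0.34 -3.01] w 8.5 q [ 0.17  0.61 -0.86  1.63  0.5   1.14  1.03]
shift [0.016  0.001  0.0001] turn [-0.0005 -0.0001  0.0002]
```

Request:
step_arm --pt "1 0.003 0.0008 0 0 0 0" --pt "1 0.006 0.0008 0 0 0 0" --pt "1 0.009 0.0008 0 0 0 0" --pt "1 0.012 0.0008 0 0 0 0" --pt "1 0.012 0.0008 0 0 0 0" --pt "1 0.012 0.0008 0 0 0 0"

```text
clock: 6.9
position: [0.582, 0.1821, 0.1629]
ee_rot: [-1.414, 1.063, 1.414]
force: [0.1, -0.2, -2.3]
width: 0.091
```

```bash
python3 -c "
from h import *
tgt([.582,.1822,.155],106.2)"
```

```text
t 6.9 pos [0.582  0.1821 0.1629] F [ 0.14 -0.23 -2.27] w 8.4 q [ 0.16  0.62 -0.85  1.64  0.51  1.12  1.03]
shift [ 0.0098 -0.0001  0.0002] turn [-0.0005 -0.     -0.0005]
```

Request:
step_arm --pt "1 0.0015 0 0 0 0 0" --pt "1 0.003 0 0 0 0 0" --pt "1 0.0045 0 0 0 0 0" --pt "1 0.006 0 0 0 0 0" --pt "1 0.006 0 0 0 0 0" --pt "1 0.006 0 0 0 0 0"

```text
clock: 7.4
position: [0.5821, 0.1821, 0.1582]
ee_rot: [-1.414, 1.062, 1.414]
force: [0.4, 0.2, -3.0]
width: 0.096
```

Request:
step_arm --pt "1 0.001 0 0 0 0 0" --pt "1 0.002 0 0 0 0 0" --pt "1 0.003 0 0 0 0 0" --pt "1 0.003 0 0 0 0 0" --pt "1 0.003 0 0 0 0 0"

```text
clock: 7.82
position: [0.5821, 0.1821, 0.1558]
ee_rot: [-1.414, 1.062, 1.414]
force: [-0.9, -0.2, -2.4]
width: 0.093
```

```bash
python3 -c "
from h import *
tgt([.582,.1822,.152],106.2)
crop(cams.get_image('side'),(298,122,398,182),'pics/side_in.png',7)"
```

```text
t 7.82 pos [0.5821 0.1821 0.1558] F [-0.88 -0.16 -2.37] w 8.5 q [ 0.16  0.62 -0.85  1.65  0.51  1.11  1.02]
shift [0.0048 0.0001 0.0001] turn [-0.0005 -0.     -0.0001]
```

View pics/side_in.png

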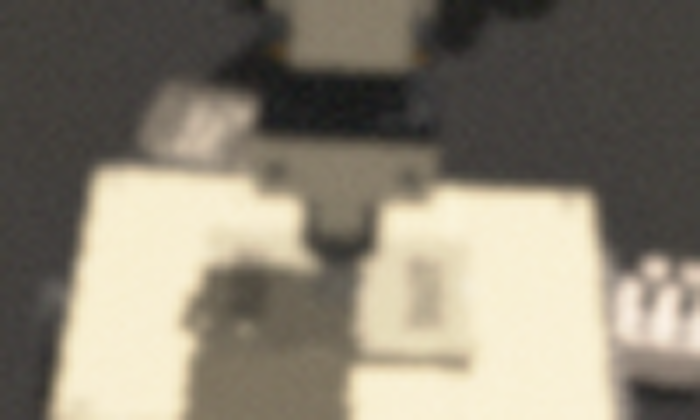

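The cover has entered the opening, with only a thin shadow gap left under the flange and no contact force yet. I'll keep going in small steps.

Request:
step_arm --pt "1 0.0008 0 0 0 0 0" --pt "1 0.0016 0 0 0 0 0" --pt "1 0.0024 0 0 0 0 0" --pt "1 0.0024 0 0 0 0 0" --pt "1 0.0024 0 0 0 0 0"

```text
clock: 8.28
position: [0.5821, 0.1821, 0.1539]
ee_rot: [-1.414, 1.062, 1.414]
force: [0.4, -0.0, -2.9]
width: 0.095
```

Request:
step_arm --pt "1 0.0008 0 0 0 0 0" --pt "1 0.0016 0 0 0 0 0" --pt "1 0.0016 0 0 0 0 0" --pt "1 0.0016 0 0 0 0 0"

```text
clock: 8.62
position: [0.5821, 0.1822, 0.1527]
ee_rot: [-1.414, 1.062, 1.414]
force: [0.1, -0.2, -3.5]
width: 0.091
```

Request:
step_arm --pt "1 0.0006 0 0 0 0 0" --pt "1 0.0012 0 0 0 0 0" --pt "1 0.0012 0 0 0 0 0" --pt "1 0.0012 0 0 0 0 0"

```text
clock: 8.95
position: [0.5822, 0.1822, 0.1521]
ee_rot: [-1.414, 1.062, 1.414]
force: [-2.5, -2.0, 4.2]
width: 0.092
```

```bash
python3 -c "
from h import *
tgt([.582,.1822,.152],106.2)
s=cams.get_image('side')
crop(s,(298,122,398,182),'pics/side_in2.png',7)
X=depthmap(s)
for u,v in[(360,160),(355,165),(362,168),(330,172),(375,165),(315,155),(385,160)]: print(u,v,X[v-1:v+2,u-1:u+2,2].mean().round(4))"
```

```text
t 8.95 pos [0.5822 0.1822 0.1521] F [-2.52 -2.04  4.22] w 8.5 q [ 0.16  0.63 -0.85  1.65  0.52  1.1   1.02]
shift [0.0002 0.0002 0.0001] turn [-0.0005 -0.0002  0.0003]
360 160 0.1201
355 165 0.1201
362 168 0.12
330 172 0.1952
375 165 0.1181
315 155 0.1164
385 160 0.0537
```

View pics/side_in2.png

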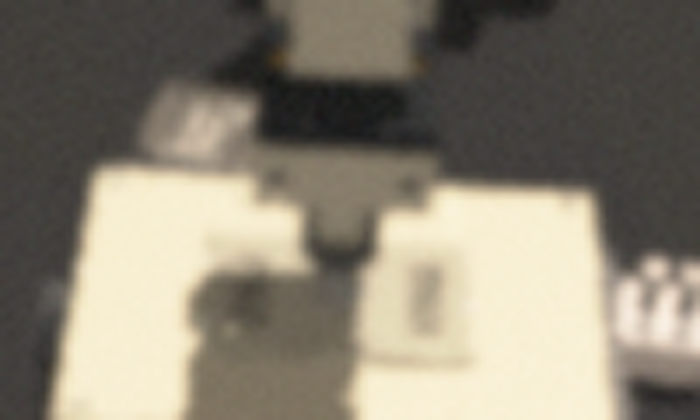

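The flange top reads 0.120 m and the box top about 0.117 m, so the cover is about flush. Now I'll push the knob in gently and watch the force.

Request:
step_arm --pt "1 0.0006 0 0 0 0 0" --pt "1 0.0012 0 0 0 0 0" --pt "1 0.0012 0 0 0 0 0" --pt "1 0.0012 0 0 0 0 0"

```text
clock: 9.33
position: [0.5822, 0.1822, 0.1508]
ee_rot: [-1.414, 1.062, 1.414]
force: [-1.8, -1.8, 4.1]
width: 0.09
```

Request:
step_arm --pt "1 0.0006 0 0 0 0 0" --pt "1 0.0012 0 0 0 0 0" --pt "1 0.0012 0 0 0 0 0" --pt "1 0.0012 0 0 0 0 0"

```text
clock: 9.67
position: [0.5822, 0.1821, 0.1498]
ee_rot: [-1.414, 1.062, 1.414]
force: [-1.7, -1.2, 4.8]
width: 0.094
```

```bash
python3 -c "
from h import *
tgt([.582,.1822,.152],106.2)
s=cams.get_image('side')
X=depthmap(s)
for u,v in[(360,160),(355,165),(362,168),(375,165),(372,155),(315,155),(332,150)]: print(u,v,X[v-1:v+2,u-1:u+2,2].mean().round(4))"
```

```text
t 9.67 pos [0.5822 0.1821 0.1498] F [-1.68 -1.22  4.75] w 8.6 q [ 0.16  0.63 -0.85  1.65  0.52  1.1   1.02]
shift [-0.0028  0.0002  0.0001] turn [-0.0005  0.      0.    ]
360 160 0.1201
355 165 0.1204
362 168 0.1211
375 165 0.1169
372 155 0.1178
315 155 0.1174
332 150 0.1178
```

Request:
step_arm --pt "1 0.0006 0 0 0 0 0" --pt "1 0.0012 0 0 0 0 0" --pt "1 0.0018 0 0 0 0 0" --pt "1 0.0024 0 0 0 0 0" --pt "1 0.003 0 0 0 0 0" --pt "1 0.003 0 0 0 0 0"

```text
clock: 10.22
position: [0.5822, 0.1822, 0.1474]
ee_rot: [-1.414, 1.062, 1.414]
force: [-1.9, -0.8, 5.1]
width: 0.095
```

Request:
step_arm --pt "1 0.0003 0 0 0 0 0" --pt "1 0.0006 0 0 0 0 0" --pt "1 0.0006 0 0 0 0 0"

```text
clock: 10.47
position: [0.5822, 0.1822, 0.147]
ee_rot: [-1.414, 1.062, 1.414]
force: [-1.4, -2.5, 5.4]
width: 0.094
```

Request:
step_arm --pt "1 0.0004 0 0 0 0 0" --pt "1 0.0007 0 0 0 0 0" --pt "1 0.0007 0 0 0 0 0"

```text
clock: 10.72
position: [0.5822, 0.1822, 0.1464]
ee_rot: [-1.414, 1.062, 1.414]
force: [-1.8, -1.1, 4.8]
width: 0.096
```

Request:
step_arm --pt "1 0.0003 0 0 0 0 0" --pt "1 0.0006 0 0 0 0 0" --pt "1 0.0006 0 0 0 0 0"

```text
clock: 10.97
position: [0.5821, 0.1822, 0.146]
ee_rot: [-1.414, 1.062, 1.414]
force: [-1.6, -1.3, 4.9]
width: 0.098
```

Request:
step_arm --pt "1 0.0004 0 0 0 0 0" --pt "1 0.0008 0 0 0 0 0" --pt "1 0.0008 0 0 0 0 0"

```text
clock: 11.22
position: [0.5822, 0.1822, 0.1453]
ee_rot: [-1.414, 1.062, 1.414]
force: [-2.4, -1.3, 4.6]
width: 0.095
```

```bash
sleep 0
```

Request:
step_arm --pt "1 0.0004 0 0 0 0 0" --pt "1 0.0008 0 0 0 0 0" --pt "1 0.0008 0 0 0 0 0"

```text
clock: 11.47
position: [0.5822, 0.1822, 0.1447]
ee_rot: [-1.414, 1.062, 1.414]
force: [-1.8, -2.2, 6.7]
width: 0.093
```

Request:
step_arm --pt "1 0.0002 0 0 0 0 0" --pt "1 0.0002 0 0 0 0 0"

```text
clock: 11.63
position: [0.5822, 0.1822, 0.1445]
ee_rot: [-1.414, 1.062, 1.414]
force: [-1.5, -1.6, 4.5]
width: 0.098
```

Still on the spring. Continuing.

Request:
step_arm --pt "1 0.0004 0 0 0 0 0" --pt "1 0.0008 0 0 0 0 0" --pt "1 0.0008 0 0 0 0 0"

```text
clock: 11.88
position: [0.5822, 0.1822, 0.1439]
ee_rot: [-1.414, 1.062, 1.414]
force: [-2.3, -1.2, 5.9]
width: 0.091
```

```bash
python3 -c "
from h import *
s=status.observe(); print(s['position'],s['force'])
s=status.observe(); print(s['position'],s['force'])"
```

```text
[0.58215689 0.1821746  0.14387748] [-2.27010557 -1.20663156  5.88568346]
[0.58215689 0.1821746  0.14387748] [-2.27010557 -1.20663156  5.88568346]
```

Request:
step_arm --pt "1 0.0003 0 0 0 0 0" --pt "1 0.0006 0 0 0 0 0" --pt "1 0.0006 0 0 0 0 0"

```text
clock: 12.13
position: [0.5822, 0.1822, 0.1434]
ee_rot: [-1.414, 1.062, 1.414]
force: [-1.8, -1.9, 5.8]
width: 0.095
```

Request:
step_arm --pt "1 0.0004 0 0 0 0 0" --pt "1 0.0008 0 0 0 0 0" --pt "1 0.0008 0 0 0 0 0"

```text
clock: 12.38
position: [0.5822, 0.1822, 0.1428]
ee_rot: [-1.414, 1.062, 1.414]
force: [-3.0, -1.3, 5.8]
width: 0.093
```

Request:
step_arm --pt "1 0.0004 0 0 0 0 0" --pt "1 0.0008 0 0 0 0 0" --pt "1 0.0008 0 0 0 0 0"

```text
clock: 12.63
position: [0.5821, 0.1822, 0.1422]
ee_rot: [-1.414, 1.062, 1.414]
force: [-1.8, -0.8, 6.9]
width: 0.094
```

Request:
step_arm --pt "1 0.0003 0 0 0 0 0" --pt "1 0.0006 0 0 0 0 0" --pt "1 0.0006 0 0 0 0 0"

```text
clock: 12.88
position: [0.5822, 0.1822, 0.1417]
ee_rot: [-1.414, 1.062, 1.414]
force: [-1.6, -1.5, 6.6]
width: 0.094
```

Request:
step_arm --pt "1 0.0003 0 0 0 0 0" --pt "1 0.0006 0 0 0 0 0" --pt "1 0.0006 0 0 0 0 0"

```text
clock: 13.13
position: [0.5821, 0.1822, 0.1412]
ee_rot: [-1.414, 1.062, 1.414]
force: [-1.9, -1.3, 5.7]
width: 0.092
```

Request:
step_arm --pt "1 0.0004 0 0 0 0 0" --pt "1 0.0008 0 0 0 0 0" --pt "1 0.0008 0 0 0 0 0"

```text
clock: 13.38
position: [0.5822, 0.1821, 0.1406]
ee_rot: [-1.414, 1.062, 1.414]
force: [-2.4, -1.1, 5.7]
width: 0.092
```

Request:
step_arm --pt "1 0.0004 0 0 0 0 0" --pt "1 0.0008 0 0 0 0 0" --pt "1 0.0008 0 0 0 0 0"

```text
clock: 13.63
position: [0.5822, 0.1822, 0.14]
ee_rot: [-1.414, 1.062, 1.414]
force: [-2.5, -1.4, 6.2]
width: 0.096
```

Request:
step_arm --pt "1 0.0004 0 0 0 0 0" --pt "1 0.0008 0 0 0 0 0" --pt "1 0.0008 0 0 0 0 0"

```text
clock: 13.88
position: [0.5822, 0.1822, 0.1393]
ee_rot: [-1.414, 1.062, 1.414]
force: [-1.8, -1.6, 5.2]
width: 0.093
```

Request:
step_arm --pt "1 0.0004 0 0 0 0 0" --pt "1 0.0008 0 0 0 0 0" --pt "1 0.0008 0 0 0 0 0"

```text
clock: 14.13
position: [0.5822, 0.1822, 0.1387]
ee_rot: [-1.414, 1.062, 1.414]
force: [-2.7, -1.9, 6.2]
width: 0.096
```

Request:
step_arm --pt "1 0.0004 0 0 0 0 0" --pt "1 0.0008 0 0 0 0 0" --pt "1 0.0008 0 0 0 0 0"

```text
clock: 14.38
position: [0.5822, 0.1822, 0.1381]
ee_rot: [-1.414, 1.062, 1.414]
force: [-2.1, -1.9, 6.0]
width: 0.094
```

Request:
step_arm --pt "1 0.0004 0 0 0 0 0" --pt "1 0.0008 0 0 0 0 0" --pt "1 0.0008 0 0 0 0 0"

```text
clock: 14.63
position: [0.5822, 0.1822, 0.1374]
ee_rot: [-1.414, 1.062, 1.414]
force: [-2.3, -1.8, 6.0]
width: 0.098
```

Request:
step_arm --pt "1 0.0004 0 0 0 0 0" --pt "1 0.0008 0 0 0 0 0" --pt "1 0.0008 0 0 0 0 0"

```text
clock: 14.88
position: [0.5822, 0.1822, 0.1371]
ee_rot: [-1.414, 1.062, 1.414]
force: [-2.1, -3.4, 8.9]
width: 0.096
```

Request:
step_arm --pt "1 0.0002 0 0 0 0 0" --pt "1 0.0002 0 0 0 0 0"

```text
clock: 15.05
position: [0.5822, 0.1822, 0.1371]
ee_rot: [-1.414, 1.062, 1.413]
force: [-3.7, -2.4, 9.7]
width: 0.097
```

The floor is reached: the force is up to 9.7 N and the TCP has stopped at z = 0.1371, about 15 mm in. Starting the clockwise turn with a small test.

Request:
step_arm --pt "1 0 0 0 0.05 0 0" --pt "1 0 0 0 0.1 0 0" --pt "1 0 0 0 0.15 0 0" --pt "1 0 0 0 0.2 0 0" --pt "1 0 0 0 0.2 0 0"

```text
clock: 15.47
position: [0.5822, 0.1824, 0.1371]
ee_rot: [-1.26, 1.175, 1.26]
force: [-3.1, -1.6, 9.9]
width: 0.092
```

```bash
python3 -c "
from h import *
tgt([.5822,.1822,.1371],16.2)
print(status.observe()['ft_torque'])"
```

```text
t 15.47 pos [0.5822 0.1824 0.1371] F [-3.05 -1.6   9.92] w 8.5 q [ 0.12  0.62 -0.79  1.67  0.5   1.06  0.82]
shift [ 0.      0.     -0.0002] turn [1.2963e+00 5.0000e-04 5.0000e-04]
[-0.23091701  0.63558649 -0.0373999 ]
```

Request:
step_arm --pt "1 0 0 0 0.06 0 0" --pt "1 0 0 0 0.12 0 0" --pt "1 0 0 0 0.18 0 0" --pt "1 0 0 0 0.24 0 0" --pt "1 0 0 0 0.3 0 0" --pt "1 0 0 0 0.36 0 0" --pt "1 0 0 0 0.42 0 0" --pt "1 0 0 0 0.42 0 0"

```text
clock: 16.13
position: [0.5822, 0.1829, 0.1371]
ee_rot: [-0.932, 1.361, 0.932]
force: [-2.2, 0.4, 8.0]
width: 0.092
```

```bash
python3 -c "
from h import *
tgt([.5822,.1822,.1371],16.2)
print(status.observe()['ft_torque'])"
```

```text
t 16.13 pos [0.5822 0.1829 0.1371] F [-2.22  0.43  7.98] w 8.5 q [ 0.06  0.59 -0.68  1.68  0.42  1.03  0.44]
shift [ 0.0001 -0.0003 -0.0008] turn [8.762e-01 1.200e-03 1.000e-04]
[-0.01056297  0.55870144  0.00581541]
```

Request:
step_arm --pt "1 0.0001 0 0 0.06 0 0" --pt "1 0.0002 0 0 0.12 0 0" --pt "1 0.0002 0 0 0.18 0 0" --pt "1 0.0002 0 0 0.24 0 0" --pt "1 0.0002 0 0 0.3 0 0" --pt "1 0.0002 0 0 0.36 0 0" --pt "1 0.0002 0 0 0.42 0 0" --pt "1 0.0002 0 0 0.42 0 0"

```text
clock: 16.8
position: [0.5825, 0.1832, 0.1371]
ee_rot: [-0.594, 1.486, 0.595]
force: [-2.7, 1.3, 8.2]
width: 0.092
```

```bash
python3 -c "
from h import *
tgt([.5822,.1822,.1371],16.2)
print(status.observe()['ft_torque'])"
```

```text
t 16.8 pos [0.5825 0.1832 0.1371] F [-2.71  1.28  8.23] w 8.5 q [-0.01  0.56 -0.57  1.68  0.35  1.    0.06]
shift [ 0.     -0.0007 -0.0012] turn [ 4.563e-01  1.900e-03 -3.000e-04]
[ 0.14705873  0.29143084 -0.03062175]
```

Request:
step_arm --pt "1 0.0001 0 0 0.06 0 0" --pt "1 0.0002 0 0 0.12 0 0" --pt "1 0.0002 0 0 0.18 0 0" --pt "1 0.0002 0 0 0.24 0 0" --pt "1 0.0002 0 0 0.3 0 0" --pt "1 0.0002 0 0 0.36 0 0" --pt "1 0.0002 0 0 0.42 0 0" --pt "1 0.0002 0 0 0.46 0 0" --pt "1 0.0002 0 0 0.46 0 0" --pt "1 0.0002 0 0 0.46 0 0"

```text
clock: 17.63
position: [0.583, 0.1835, 0.1371]
ee_rot: [-0.221, 1.557, 0.223]
force: [-0.2, 1.1, 8.6]
width: 0.095
```

```bash
python3 -c "
from h import *
tgt([.5822,.1822,.1371],16.2)
print(status.observe()['ft_torque'])
s=cams.get_image('side'); crop(s,(298,122,398,182),'pics/side_tu.png',7)"
```

```text
t 17.63 pos [0.583  0.1835 0.1371] F [-0.18  1.07  8.62] w 8.7 q [-0.08  0.54 -0.45  1.69  0.28  0.97 -0.35]
shift [ 0.     -0.0013 -0.0014] turn [-0.0001  0.0027 -0.001 ]
[ 0.25660748  0.05632037 -0.05149919]
```

View pics/side_tu.png

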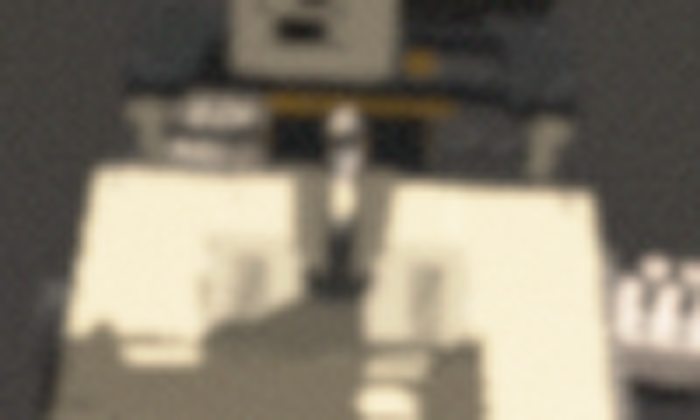

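Request:
step_arm --pt "1 0.0001 0 0 0.007 0 0" --pt "1 0.0001 0 0 0.014 0 0" --pt "1 0.0001 0 0 0.014 0 0" --pt "1 0.0001 0 0 0.014 0 0"

```text
clock: 18.02
position: [0.583, 0.1835, 0.1371]
ee_rot: [-0.209, 1.558, 0.212]
force: [-0.7, 0.8, 9.3]
width: 0.09
```

```bash
python3 -c "
from h import *
tgt([.5822,.1822,.1371],16.2)
print(status.observe()['ft_torque'])
c=cams.get_image('top'); crop(c,(205,135,325,265),'pics/top_tu.png',5)"
```

```text
t 18.02 pos [0.583  0.1835 0.1371] F [-0.68  0.79  9.32] w 8.3 q [-0.08  0.54 -0.45  1.69  0.27  0.97 -0.36]
shift [ 0.     -0.0013 -0.0014] turn [-0.0138  0.0027 -0.0011]
[ 0.24358825  0.16200323 -0.02100894]
```

Request:
step_arm --pt "1 -0.0006 0 0 0 0 0" --pt "1 -0.0012 0 0 0 0 0" --pt "1 -0.0018 0 0 0 0 0" --pt "1 -0.0024 0 0 0 0 0" --pt "1 -0.003 0 0 0 0 0" --pt "1 -0.003 0 0 0 0 0"

```text
clock: 18.57
position: [0.583, 0.1835, 0.1392]
ee_rot: [-0.209, 1.558, 0.212]
force: [-0.3, 1.9, 6.2]
width: 0.094
```

```bash
python3 -c "
from h import *
tgt([.5822,.1822,.1371],16.2)
print(status.observe()['ft_torque'])"
```

```text
t 18.57 pos [0.583  0.1835 0.1392] F [-0.29  1.9   6.16] w 8.7 q [-0.08  0.54 -0.45  1.69  0.27  0.98 -0.36]
shift [ 0.0026 -0.0013 -0.0013] turn [-0.0138  0.0025 -0.0012]
[ 0.37103106 -0.05625433 -0.02579956]
```

Request:
step_arm --pt "1 -0.0006 0 0 0 0 0" --pt "1 -0.0012 0 0 0 0 0" --pt "1 -0.0016 0 0 0 0 0" --pt "1 -0.0016 0 0 0 0 0"

```text
clock: 18.9
position: [0.5829, 0.1835, 0.1405]
ee_rot: [-0.209, 1.558, 0.212]
force: [0.1, 1.9, 4.6]
width: 0.093
```

Request:
step_arm --pt "0.5 0 0 0 0 0 0" --pt "0.5 0 0 0 0 0 0" --pt "0.5 0 0 0 0 0 0" --pt "0.5 0 0 0 0 0 0"

```text
clock: 19.23
position: [0.5819, 0.1819, 0.1393]
ee_rot: [-0.21, 1.561, 0.21]
force: [0.3, -1.1, -0.2]
width: 0.248
```

Request:
step_arm --pt "0.5 -0.002 0 0 0 0 0" --pt "0.5 -0.004 0 0 0 0 0" --pt "0.5 -0.008 0 0 0 0 0" --pt "0.5 -0.014 0 0 0 0 0" --pt "0.5 -0.03 0 0 0 0 0" --pt "0.5 -0.06 0 0 0 0 0" --pt "0.5 -0.1 0 0 0 0 0" --pt "0.5 -0.1 0 0 0 0 0"

```text
clock: 19.9
position: [0.5846, 0.1838, 0.2262]
ee_rot: [-0.208, 1.552, 0.212]
force: [0.5, 1.6, 1.3]
width: 0.253
```

```bash
python3 -c "
from h import *
tgt([.5822,.1822,.1371],16.2)
s=cams.get_image('side'); crop(s,(298,102,398,182),'pics/side_re.png',7)"
```

```text
t 19.9 pos [0.5846 0.1838 0.2262] F [0.5  1.59 1.3 ] w 23.3 q [-0.07  0.46 -0.47  1.58  0.22  1.15 -0.32]
shift [ 0.1114 -0.0013 -0.0044] turn [-0.0144  0.0083 -0.001 ]
```

View pics/side_re.png

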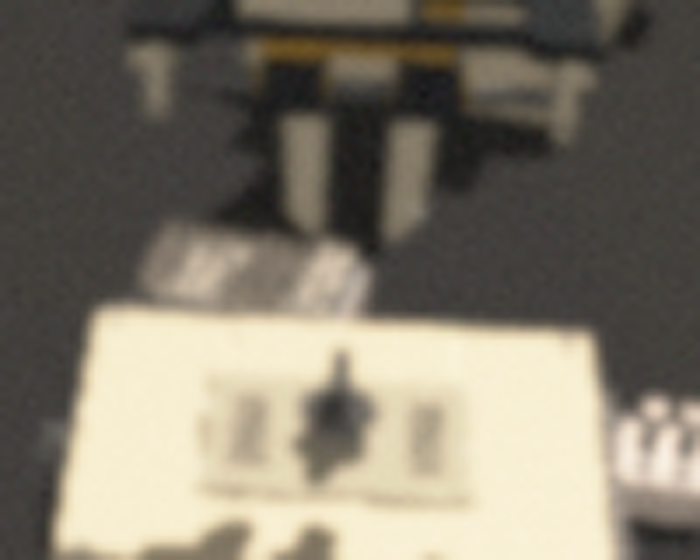

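The picture shows the cover flush (crop 205–465, 380–500) and the wing across, pointing at (340,360) to (320,480). I'll move the arm clear and check from above.

Request:
step_arm --pt "0.5 -0.05 0.02 -0.04 0 0 0" --pt "0.5 -0.08 0.02 -0.08 0 0 0" --pt "0.5 -0.08 0.02 -0.12 0 0 0" --pt "0.5 -0.08 0.02 -0.16 0 0 0" --pt "0.5 -0.08 0.02 -0.2 0 0 0" --pt "0.5 -0.08 0.02 -0.24 0 0 0" --pt "0.5 -0.08 0.02 -0.28 0 0 0" --pt "0.5 -0.08 0.02 -0.28 0 0 0" --pt "0.5 -0.08 0.02 -0.28 0 0 0"

```text
clock: 20.7
position: [0.3607, 0.1377, 0.2838]
ee_rot: [-0.211, 1.56, 0.209]
force: [0.2, -0.0, 0.2]
width: 0.249
```

```bash
python3 -c "
from h import *
tgt([.5822,.1822,.1371],16.2)
c=cams.get_image('top'); cv2.imwrite('pics/top_end.png',c['pixels'][:,:,::-1]); crop(c,(215,145,315,255),'pics/top_end2.png',5)
s=cams.get_image('side'); X=depthmap(s)
crop(s,(318,150,372,178),'pics/side_end2.png',14)
sub=X[140:178,318:372]; 
dk=cv2.cvtColor(s['pixels'],cv2.COLOR_RGB2GRAY)[140:178,318:372]<80
print('knob',np.percentile(sub[dk][:,2],[10,50,90,98]).round(4), sub[dk].mean(0).round(4),dk.sum())
for u,v in[(360,160),(362,168),(332,165),(375,165),(315,155),(315,170)]: print(u,v,X[v-1:v+2,u-1:u+2,2].mean().round(4))"
```

```text
t 20.7 pos [0.3607 0.1377 0.2838] F [ 0.24 -0.04  0.25] w 22.9 q [ 0.04  0.02 -0.55  1.97  0.02  1.15 -0.24]
shift [ 0.1837 -0.0192  0.2816] turn [-0.0146  0.0007  0.0015]
knob [-0.003  -0.0002  0.1359  0.1463] [0.5493 0.4865 0.018 ] 167
360 160 0.1205
362 168 0.121
332 165 0.1208
375 165 0.1176
315 155 0.117
315 170 0.1174
```

View pics/top_end2.png

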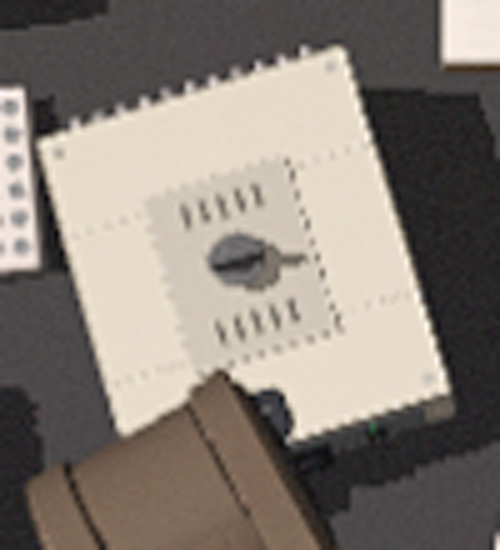

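View pics/side_end2.png

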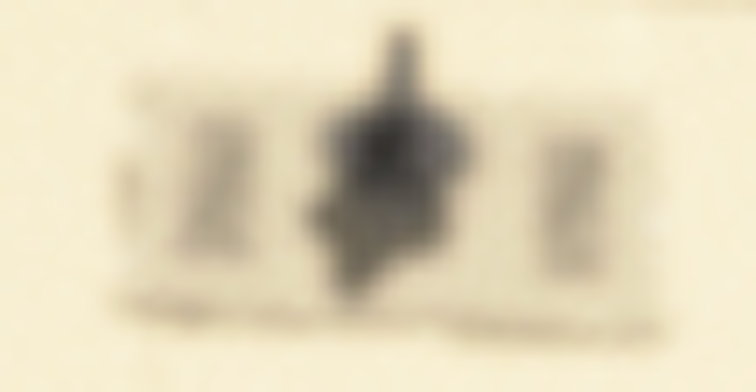

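```bash
python3 -c "
from h import *
c=cams.get_image('top'); crop(c,(250,185,282,209),'pics/top_knob.png',24)
X=depthmap(c)
for u,v in [(259,197),(262,197),(264,197),(266,196),(262,194),(262,199)]: print(u,v,X[v,u].round(4))
s=cams.get_image('side'); Xs=depthmap(s)
for u,v in [(346,153),(346,156),(346,158),(345,160),(344,162),(345,165)]: print('s',u,v,Xs[v,u].round(4))
"
```

```text
259 197 [0.5744 0.1882 0.1603]
262 197 [0.5762 0.1799 0.1505]
264 197 [0.5769 0.1741 0.1466]
266 196 [0.5788 0.167  0.1521]
262 194 [0.585  0.1794 0.155 ]
262 199 [0.5733 0.1821 0.1332]
s 346 153 [0.5786 0.1909 0.1562]
s 346 156 [0.5835 0.1758 0.155 ]
s 346 158 [0.5871 0.1643 0.1553]
s 345 160 [0.5834 0.1675 0.1452]
s 344 162 [0.5813 0.1647 0.1389]
s 345 165 [0.5825 0.174  0.1224]
```

View pics/top_knob.png

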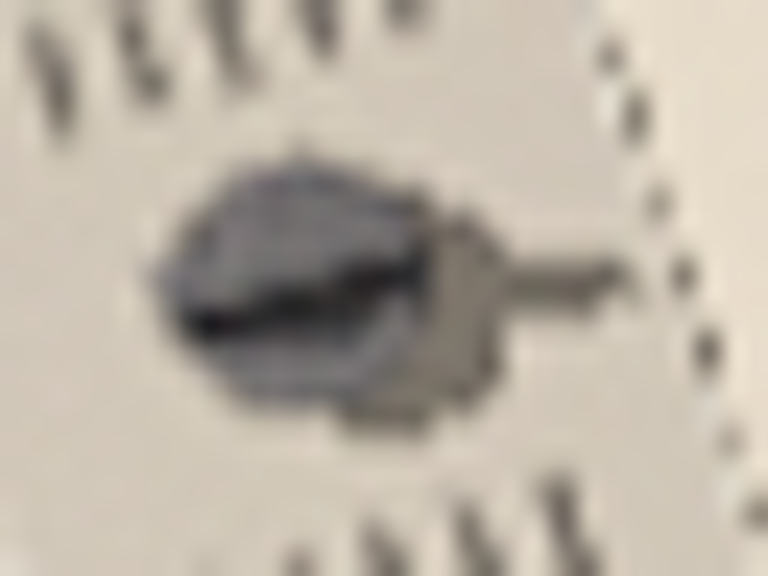

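View pics/top_end.png

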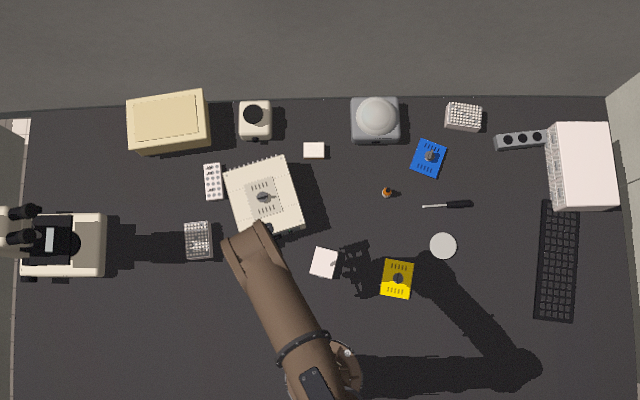

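```bash
python3 -c "
from cell import arm
print(arm.sign_off())"
```

```text
the job is handed in; nothing more can be done
None
```

The grey cover is back in the lamp opening, flush, and its knob is locked. I handed the job in at about 21 s; sign-off gave no verdict.

**What I did**
- I picked the cover up by its wing and lowered it into the opening.
- I pushed the knob in slowly until it stopped at the floor, about 15 mm in. The push read 8 to 10 N there and at every later check, so well under the 2 kg limit.
- I turned it clockwise 90 to 91° by the gripper's angle, let it rise about 3.4 mm while still held, then released it and moved the arm clear.

**Last checks**
- **Seating:** the flange top stands about 3 mm above the box top, which is its own thickness, so it lies flush.
- **Lock:** the wing lies across the box. Its top reads about 155–156 mm above the bench, against about 157.5 mm expected when locked and 168 mm with the knob out.
- **Bench:** by eye, the other things, including the blue and yellow look-alikes, are where they were in the first top view.

**What was less certain**
- The wing's angle in the top view measured about 3° off square. I put that down to coarse pixels.
- Some depth readings around the knob in the top view scattered by 10 mm or more. The wing height above comes from the steadier side-view readings.

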